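Sweep cucumber slices off the prep board into the pan

ROBOT

A 7-joint arm with a two-finger parallel gripper is mounted at the origin on the work surface. World frame = base frame: x ahead of the robot, y to its left, z up, the work surface at z = 0. Lengths are in m, angles in rad, forces in N, time in s.
With the tool pointing down it reaches from about 0.4 to 0.85 m from the base axis. Payload 4.5 kg.
Tool frame: the origin (TCP) lies at the very end of the fingers, on their centre line; the grasp point (between the pads) lies 19 mm behind it; z points along the fingers, y is the line along which they close (so a half turn about z gives the same grasp; the last joint's range is limited). The gripper opens to 88 mm and grips with 3 to 60 N. Pads are 18 mm wide; open, the fingers measure 123 mm over their backs; the gripper's body (75 mm by 187 mm) begins 45 mm behind the grasp point.
Start: joints at [1.283, 0.689, -0.195, 1.565, 0.157, 0.902, -0.215], TCP at [0.198, -0.593, 0.239] pointing down, gripper open.
Joint ranges: [-3.01, 3.01], [-0.46, 2.08], [-1.47, 1.51], [0.13, 2.56], [-1, 4.14], [0.04, 2.09], [-2.66, 2.66]. Speed limits (rad/s): [2.57, 2.57, 3.14, 3.14, 3.14, 3.14, 3.14].

INTERFACE

Orientations are given as a unit quaternion [x, y, z, w].
In Python, from plant import r, optics gives the robot as it stands.
- The arm moves only by the tool servo_tool, never from a script. Its arguments are lists of equal length, an entry for each row: "translation": the shift along the tool's x, y, z in m, a list of three; "turn": the turn, a rotation vector about the tool's x, y, z in rad, a list of three. In form: {"translation": [[dx, dy, dz], ...], "turn": [[rx, ry, rz], ...]}. A call has 1 to 10 rows; each row shifts and turns the commanded pose from where the row before left it, along the tool's axes as they then stand; what a row does not reach is not made up. A row lasts 1/8 s, in which the tool goes at most 62.5 mm and 10.7 degrees, less where a joint would pass 70% of its speed; a pose out of reach is approached as far as the arm can. A call is refused whole if a number of a shift passes 0.0625 or a number of a turn 0.188, either way. A call with a gripper value outside its range is refused whole. "grip" is the opening, from 0 (shut) to 1 (fully open), set as the call begins (left out, the last holds). The fingers move at their own pace and stop on an object; "grip_force" is the grip in N (left out, the last holds). Time passes only in rows, so rows that do not move let the fingers close. It gives the time, the measured TCP pose, the force, the opening and the grip force at its end, in the units of the state.
- r.get_state(): the state, without advancing time (a new reading comes with each control period).
- optics.snapshot(name): name is "scene" or "top" or "wrist"; returns a dict with "img" (480x640x3 uint8, red, green, blue), "z_map" (480x640 float32, m along the optical axis (not along the pixel's ray), 0 where there is no reading), "mtx" (3x3 intrinsics, pixels), "R" (3x3) and "t" (3): a world point X has camera coordinates R X + t. Camera axes: x right, y down, z forward; pixel columns grow to the right and rows downward; lengths in m; the calibration is good to about 2 mm. A picture is of the moment at which its call begins.
- r.finish_job(): hands the job in; it is judged then, once.
The state is a dict: "clock": time; "q": joint angles; "qd": joint speeds; "joint_torque": joint torques, N m; "tool_pos": TCP position; "eef_rot": TCP orientation; "contact_force": force on the tool from outside, world axes, zero at the start; "moment": the same for the moment, N m; "opening": opening from 0.0 (shut) to 1.0 (fully open); "finger_force": force on a finger pad.
Only numpy, scipy, OpenCV 4.12 (cv2) and the standard library are available. Lean on these libraries where they do the work, as an engineer would, in place of code of your own. Each camera call takes 0.05 s, during which the arm holds its last target. There are 200 camera calls.

TASK

Clear the cut cucumber from the prep board for the buffet: with the fingertips, gently sweep the three round slices along the board and out through the spout in its rim, one at a time, so that each drops into the steel pan before the next one enters the spout. Do not pinch or lift the slices or push them over the rim. Leave the cheese, the uncut cucumber and everything else where they are, and finish with the hand clear.

Things in the scene. Friction and masses are not known exactly. Their poses are not given: they have to be found in the camera images.
- board: bamboo prep board, fixed, 400 mm long (x) by 280 wide (y), on runners; flat top 95 mm above the table. Origin: on the table under its centre; +x points to the spout end. A rim 18 mm high and 11 thick runs round the top (inner faces at x = -189, +189 and y = -129, +129 mm), open only at the spout, the gap in the middle of the +x rim
- spout (a point): middle of the spout's outer edge at board-top height (x 225, y 0, z 95 mm in the board's frame). The spout is 60 mm wide between two cheeks as high as the rim; its floor, level with the board, runs from the rim (x = 189) to this edge (x = 225), which hangs over the pan. A slice whose middle is pushed past the edge tips off and falls in
- pan: shallow stainless catering pan, fixed, 325 mm (its x) by 168 mm (its y) and 60 mm high, 3 mm walls; it stands on the table pulled half out from under the board's spout end, its axes parallel to the board's. Origin: middle of its underside, on the table
- slice1: loose thick slice of cucumber, a flat disc 42 mm across and 14 mm thick, 13 to 27 g, pale green with dark green skin, lying flat on the board. Origin: middle of its underside
- slice2: loose thick slice of cucumber, a flat disc 42 mm across and 14 mm thick, 13 to 27 g, pale green with dark green skin, lying flat on the board. Origin: middle of its underside
- slice3: loose thick slice of cucumber, a flat disc 42 mm across and 14 mm thick, 13 to 27 g, pale green with dark green skin, lying flat on the board. Origin: middle of its underside
- cheese: loose block of cheese 76 x 46 x 36 mm on the board near the spout end, on the +y side of the spout. Origin: middle of its underside. To be left alone
- cucumber: loose uncut end of the cucumber, 42 mm thick and 89 mm long, lying on the board near the spout end on the -y side of the spout. Origin: under its middle, on the board. To be left alone
- honey: loose jar of honey, 62 mm across, 75 mm high, on the table beside the board (+y side). Origin: middle of its underside. To be left alone
- knife: loose kitchen knife, about 225 mm long, 14 mm high, lying on the table behind the board (-x end, away from the spout). Origin: under its middle. To be left alone
- tub: loose white plastic tub 110 x 90 x 45 mm on the table beyond the pan. Origin: middle of its underside. To be left alone
- mug: loose white mug 80 mm across and 90 mm high on the table to the right of the pan. Origin: middle of its underside. To be left alone

How it is judged:
By the outcome, as a careful person would: the job done as asked, in the order asked, and still so for the second after the job is handed in, with the robot touching nothing.
It also fails if it takes over 64 s, if anything falls off the work surface, if the arm or the gripper's body presses on something with over 40 N, if the wrist force passes 120 N, or if a joint passes its speed limit or range.

## Working session

There is one attempt and no reset: what is moved stays moved. The work goes in short steps, Python scripts to look and compute and a tool call to move; the robot and the scene stay as the last step left them, time stands still between calls to the robot, and variables do not carry over. Pictures are saved under pics/ and viewed, at most 10 in all, crops included, and the job is handed in when it is done.

Besides the shell and the picture viewer there is one more tool, called after "Request:" as name(argument=value, ...), one argument or row to a line, values as JSON. servo_tool: Moves the arm, as the interface text tells. Its arguments: {"type":"object","properties":{"translation":{"type":"array"},"turn":{"type":"array"},"grip":{"type":"number"},"grip_force":{"type":"number"}},"required":["translation","turn"]}

```bash
mkdir -p pics
python3 - <<'E'
from plant import r, optics
import cv2,numpy as np
s=r.get_state();print({k:np.round(v,3) for k,v in s.items()})
for n in("top","scene"):
    d=optics.snapshot(n);cv2.imwrite(f"pics/{n}0.png",d["img"][...,::-1]);np.savez(f"{n}0.npz",**d);print(n,d["mtx"],d["R"],d["t"])
E
```

```text
{'clock': np.float64(0.0), 'q': array([ 1.283,  0.69 , -0.195,  1.566,  0.157,  0.902, -0.215]), 'qd': array([ 0.   , -0.001,  0.001, -0.   , -0.001,  0.001, -0.001]), 'joint_torque': array([ 0.0000e+00, -5.2756e+01, -1.2670e+00, -1.5343e+01, -5.3000e-02,
        7.0000e-03,  0.0000e+00]), 'tool_pos': array([ 0.197, -0.592,  0.238]), 'eef_rot': array([ 0.987,  0.16 , -0.   , -0.001]), 'contact_force': array([-0.46 , -0.336,  0.414]), 'moment': array([-0.007, -0.012,  0.02 ]), 'finger_force': np.float64(0.0), 'opening': np.float64(0.992)}
top [[480.90272515   0.         317.61716783]
 [  0.         480.90272515 242.39439712]
 [  0.           0.           1.        ]] [[-0.02729836 -0.99930763  0.02527973]
 [-0.99512721  0.02476986 -0.09543732]
 [ 0.09474506 -0.02776183 -0.99511439]] [-0.04546852  0.54483377  1.01111275]
scene [[541.99743779   0.         319.89993291]
 [  0.         541.99743779 239.70991088]
 [  0.           0.           1.        ]] [[ 0.50755264  0.86153702  0.01201162]
 [ 0.4903999  -0.27738805 -0.8261742 ]
 [-0.70844778  0.4252174  -0.56328671]] [-0.24900025 -0.20863002  1.75793942]
```

View pics/top0.png

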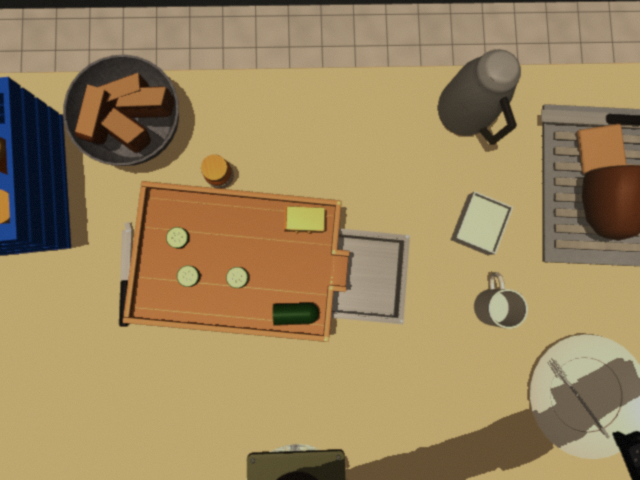

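View pics/scene0.png

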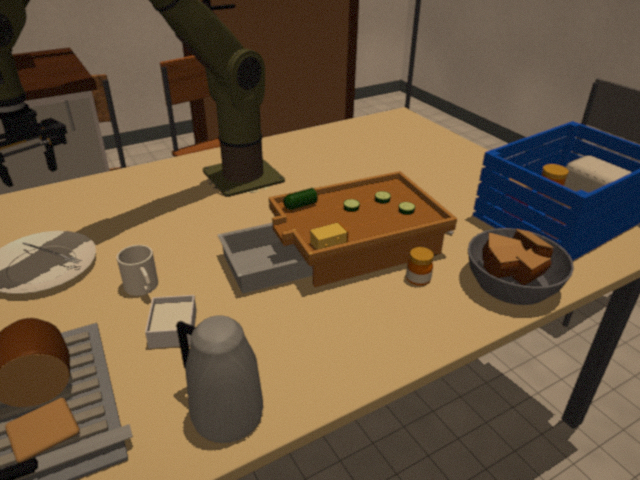

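Top view: the board's corners are near (145,184), (340,203), (327,340) and (126,323), with the spout at about (347,270). The slices are at (177,238), (188,276) and (237,277), the cheese at (306,219) and the cucumber at (295,313). The scene view matches this layout.

```bash
cat > h.py <<'E'
import numpy as np,cv2
def cast(d,px,z):
    px=np.atleast_2d(px).astype(float);R,t,K=d["R"],d["t"],d["mtx"]
    ray=(np.linalg.inv(K)@np.c_[px,np.ones(len(px))].T).T@R; c=-R.T@t
    return c+ray*((z-c[2])/ray[:,2])[:,None]
def cloud(d):
    v,u=np.mgrid[:480,:640];z=d["z_map"]
    p=np.stack([u,v,np.ones_like(u)],-1)@np.linalg.inv(d["mtx"]).T*z[...,None]
    return (p-d["t"])@d["R"]
def slices(d,box=None,amin=120):
    h=cv2.cvtColor(d["img"],cv2.COLOR_RGB2HSV);m=cv2.inRange(h,(28,40,90),(60,200,255))
    out=[]
    for c in cv2.findContours(m,cv2.RETR_EXTERNAL,cv2.CHAIN_APPROX_NONE)[0]:
        a=cv2.contourArea(c)
        if a>amin: out.append((np.round(cv2.minEnclosingCircle(c)[0],1),a))
    return out
E
python3 - <<'E'
from h import *
d=dict(np.load("top0.npz"));P=cloud(d)
z=P[...,2];m=np.zeros((480,640),np.uint8)
m[(z>.105)&(z<.122)&(d["z_map"]>0)]=1;m[:170]=0;m[355:]=0;m[:,:110]=0;m[:,365:]=0
pts=P[m>0][:,:2];print(len(pts))
floor=(z>.088)&(z<.1);floor[:180]=0;floor[345:]=0;floor[:,:120]=0;floor[:,365:]=0
print("floor z",np.median(z[floor]))
big=P[((z>.085)&(z<.122))&(np.indices(z.shape)[1]<350)&(np.indices(z.shape)[1]>110)&(np.indices(z.shape)[0]>170)&(np.indices(z.shape)[0]<355)][:,:2]
print(cv2.minAreaRect((big*1000).astype(np.float32)))
cor=cast(d,[(145,184),(340,203),(327,340),(126,323)],.113)[:,:2];print(cor.round(4),cor.mean(0))
h=cv2.cvtColor(d["img"],cv2.COLOR_RGB2HSV)
for s,a in slices(d): print(s,a,cast(d,s,.109)[0].round(4))
print(h[238,177],h[270,340],h[200,250])
for c in [(341,252),(347,270),(350,250),(346,291),(331,290),(333,250)]: print(c,cast(d,c,.1)[0].round(3),P[c[1],c[0]].round(3))
i=cv2.resize(d["img"][170:350,110:420],None,fx=2.5,fy=2.5,interpolation=cv2.INTER_CUBIC);cv2.imwrite("pics/crop.png",i[...,::-1])
E
```

```text
5226
floor z 0.09542399358311096
((503.1920471191406, 96.90800476074219), (425.8067626953125, 280.8188171386719), 83.06809997558594)
[[ 0.66    0.2818]
 [ 0.6131 -0.1041]
 [ 0.3446 -0.0703]
 [ 0.3885  0.3162]] [0.501525   0.10591479]
[608.5 434.5] 318.5 [ 0.1471 -0.6118  0.109 ]
[599. 366.] 1677.5 [ 0.2777 -0.6041  0.109 ]
[499.  308.5] 377.5 [ 0.3953 -0.4127  0.109 ]
[236.6 277. ] 308.5 [0.4713 0.1036 0.109 ]
[187.3 275.7] 308.5 [0.4764 0.1998 0.109 ]
[176.5 237. ] 301.0 [0.5532 0.2208 0.109 ]
[304.5 218.9] 684.0 [ 0.5833 -0.0325  0.109 ]
[482.  222.5] 1628.0 [ 0.5676 -0.3891  0.109 ]
[ 31  84 192] [ 14 167 173] [ 13 171 167]
(341, 252) [ 0.516 -0.104  0.1  ] [ 0.515 -0.103  0.113]
(347, 270) [ 0.48  -0.115  0.1  ] [ 0.483 -0.123  0.003]
(350, 250) [ 0.52  -0.122  0.1  ] [ 0.527 -0.132  0.001]
(346, 291) [ 0.438 -0.111  0.1  ] [ 0.437 -0.119  0.005]
(331, 290) [ 0.441 -0.082  0.1  ] [ 0.441 -0.081  0.116]
(333, 250) [ 0.52  -0.088  0.1  ] [ 0.519 -0.087  0.113]
```

View pics/crop.png

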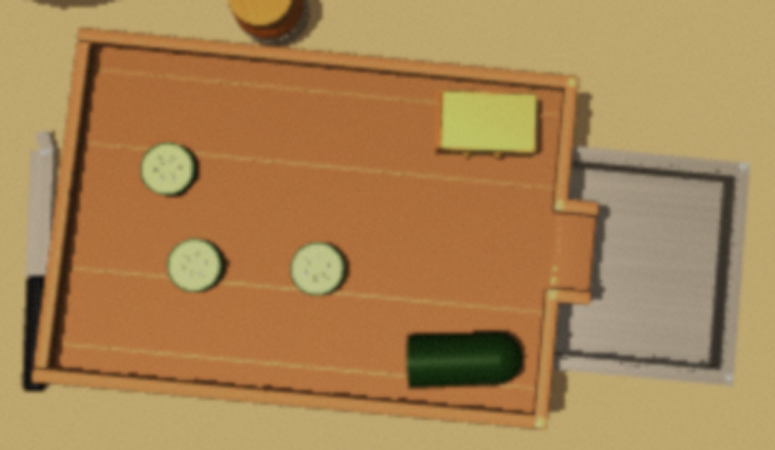

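The crop shows the slices, the cheese (crop x 440–540, y 93–153), the cucumber (crop 408–522, 332–386) and the spout mouth near (595,253). I'll write a helper that gives targets in the board frame, and set the hand's turn and opening now.

```bash
cat >> h.py <<'E'
C=np.array([.5047,.1093]);A0=np.radians(83.07+180);ux=np.array([np.cos(A0),np.sin(A0)]);uy=np.array([-ux[1],ux[0]])
def tob(p): p=np.atleast_2d(p)[:,:2]-C; return np.c_[p@ux,p@uy]*1000
def tow(b): return C+np.array(b)[0]/1000*ux+np.array(b)[1]/1000*uy
def go(s,bx,by,z,head):
    """tool-frame shift (mm) and rest turn about tool z, to reach board point; push dir = tool -x"""
    from scipy.spatial.transform import Rotation as Ro
    R=Ro.from_quat(s["eef_rot"]).as_matrix();w=np.r_[tow((bx,by)),z]
    yaw=np.arctan2(-R[1,0],-R[0,0]);e=A0+np.radians(head)-yaw;e=(e+np.pi)%(2*np.pi)-np.pi
    print("board",tob(s["tool_pos"]).round(1),"z",s["tool_pos"][2].round(4),"head",np.degrees(((yaw-A0+np.pi)%(2*np.pi)-np.pi)).round(2),"zax",R[:,2].round(3),
     "\nshift mm",((w-s["tool_pos"])@R*1000).round(1),"turn z",round(-e,3))
E
python3 - <<'E'
from h import *
d=dict(np.load("top0.npz"))
f=lambda c:(110+c[0]/2.5,170+c[1]/2.5)
for n,c,z in[("cheese",[(440,153),(537,155),(440,93)],.131),("cuc",[(408,335),(500,332),(523,350)],.12),("cheek",[(556,207),(552,292),(600,209),(589,297)],.113)]: print(n,tob(cast(d,[f(k) for k in c],z)).round(0).tolist())
print("slices",tob(cast(d,[(236.6,277),(187.3,275.7),(176.5,237)],.109)).round(1).tolist())
E
```

```text
cheese [[98.0, 64.0], [173.0, 70.0], [94.0, 111.0]]
cuc [[87.0, -78.0], [158.0, -69.0], [177.0, -81.0]]
cheek [[193.0, 33.0], [196.0, -34.0], [227.0, 34.0], [225.0, -35.0]]
slices [[9.7, -32.4], [-86.4, -39.0], [-116.5, 34.7]]
```

Request:
servo_tool(
  translation=[
    [0,0,0],
    [0,0,0],
    [0,0,0],
    [0,0,0],
    [0,0,0],
    [0,0,0],
    [0,0,0],
    [0,0,0],
  ],
  turn=[
    [0,0,-0.174],
    [0,0,-0.174],
    [0,0,-0.174],
    [0,0,-0.174],
    [0,0,-0.174],
    [0,0,-0.174],
    [0,0,-0.174],
    [0,0,-0.174],
  ],
  grip=0.16,
)

```text
clock: 1.1
tool_pos: [0.1974, -0.5926, 0.2382]
eef_rot: [0.653, 0.758, 0.0, -0.0]
contact_force: [-0.2, -0.0, -0.4]
opening: 0.162
finger_force: 0.0
```

Request:
servo_tool(
  translation=[
    [0.05,0.06,0],
    [0.05,0.06,0],
    [0.05,0.06,0],
    [0.05,0.06,0],
    [0.05,0.06,0],
    [0.05,0.06,0],
    [0.05,0,0],
    [0.05,0,0],
    [0.05,0,0],
    [0.05,0,0],
  ],
  turn=[
    [0,0,0],
    [0,0,0],
    [0,0,0],
    [0,0,0],
    [0,0,0],
    [0,0,0],
    [0,0,0],
    [0,0,0],
    [0,0,0],
    [0,0,0],
  ],
)

```text
clock: 2.35
tool_pos: [0.4196, -0.1148, 0.2386]
eef_rot: [0.655, 0.756, 0.0, -0.0]
contact_force: [0.8, 0.3, 0.6]
opening: 0.162
finger_force: 0.0
```

```bash
python3 -c "
from plant import r
from h import *
go(r.get_state(),-31,-43,.180,15)"
```

```text
board [[232.7 -57.4]] z 0.2386 head 15.11 zax [-0.  0. -1.] 
shift mm [250.8  82.7  58.6] turn z 0.002
```

Request:
servo_tool(
  translation=[
    [0.03,0.02,0],
    [0.03,0.02,0],
    [0.03,0.02,0],
    [0.03,0.02,0],
    [0.03,0.003,0],
    [0.03,0,0],
    [0.03,0,0.01],
    [0.03,0,0.02],
    [0.011,0,0.029],
    [0,0,0],
  ],
  turn=[
    [0,0,0],
    [0,0,0],
    [0,0,0],
    [0,0,0],
    [0,0,0],
    [0,0,0],
    [0,0,0],
    [0,0,0],
    [0,0,0],
    [0,0,0],
  ],
)

```text
clock: 3.6
tool_pos: [0.4649, 0.1442, 0.1783]
eef_rot: [0.654, 0.757, -0.002, -0.001]
contact_force: [0.3, 0.3, 1.5]
opening: 0.16
finger_force: 0.0
```

```bash
python3 -c "
from plant import r,optics
from h import *
go(r.get_state(),-31,-43,.102,15)
d=optics.snapshot('wrist');cv2.imwrite('pics/w1.png',d['img'][...,::-1])
print([(s,a,tob(cast(d,s,.109)).round(1)) for s,a in slices(d)])"
```

```text
board [[-29.9 -43.7]] z 0.1783 head 15.27 zax [-0.004 -0.002 -1.   ] 
shift mm [ 1.   1.3 76.3] turn z 0.005
[(array([315.8, 313.8]), 1961.0, array([[  8.2, -34. ]])), (array([353.5, 147.5]), 5179.5, array([[-87.9, -40.4]])), (array([510.4, 128. ]), 5333.0, array([[-118. ,   32.9]]))]
```

View pics/w1.png

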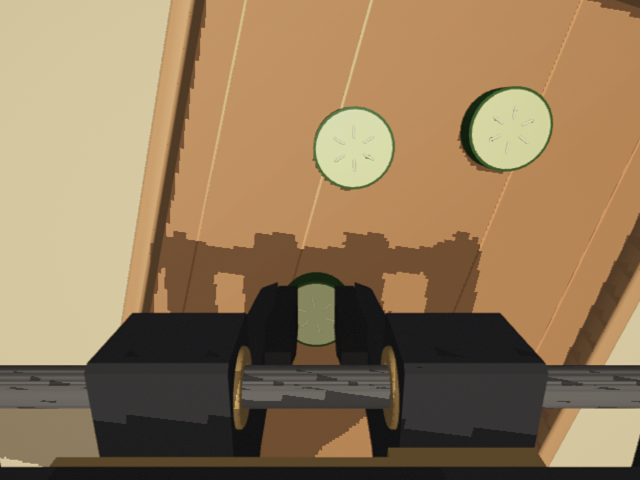

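The wrist view looks toward the board's rear. Slice A is centred between the fingers at (316,314), and the other two are at (353,147) and (510,128). These agree with the top view to about 1.5 mm, so I'm descending.

Request:
servo_tool(
  translation=[
    [0,0,0.025],
    [0,0,0.025],
    [0,0.001,0.015],
    [0,0,0.01],
    [0,0,0],
  ],
  turn=[
    [0,0,0],
    [0,0,0],
    [0,0,0],
    [0,0,0],
    [0,0,0],
  ],
)

```text
clock: 4.28
tool_pos: [0.4676, 0.1439, 0.1047]
eef_rot: [0.655, 0.756, -0.0, 0.0]
contact_force: [0.9, -0.1, 0.1]
opening: 0.16
finger_force: 0.0
```

```bash
python3 -c "
from plant import r,optics
from h import *
s=r.get_state();go(s,80,-13,.102,15);print(s['contact_force'])"
```

```text
board [[-29.9 -41. ]] z 0.1047 head 15.11 zax [-0. -0. -1.] 
shift mm [-113.4   -1.6    2.7] turn z 0.002
[ 0.92436644 -0.11878816  0.07150553]
```

Request:
servo_tool(
  translation=[
    [-0.004,-0.002,0.002],
    [-0.012,0,0],
    [-0.012,0,0],
    [-0.012,0,0],
    [-0.012,0,0],
    [-0.012,0,0],
    [-0.012,0,0],
    [-0.012,0,0],
    [-0.012,0,0],
    [-0.012,0,0],
  ],
  turn=[
    [0,0,0],
    [0,0,0],
    [0,0,0],
    [0,0,0],
    [0,0,0],
    [0,0,0],
    [0,0,0],
    [0,0,0],
    [0,0,0],
    [0,0,0],
  ],
)

```text
clock: 5.52
tool_pos: [0.4816, 0.0322, 0.1027]
eef_rot: [0.655, 0.756, -0.0, 0.0]
contact_force: [0.3, 0.1, 0.1]
opening: 0.163
finger_force: 0.1
```

```bash
python3 -c "
from plant import r,optics
from h import *
s=r.get_state();go(s,105,0,.102,0);print(s['contact_force'])
for n in('top','wrist'):
  d=optics.snapshot(n);cv2.imwrite(f'pics/{n}2.png',d['img'][...,::-1])
  print([(s,a,tob(cast(d,s,.109)).round(1)) for s,a in slices(d,amin=60) if abs(tob(cast(d,s,.109))).max()<230])
d=optics.snapshot('top');cv2.imwrite('pics/t2c.png',cv2.resize(d['img'][170:350,110:420],None,fx=2,fy=2)[...,::-1])
"
```

```text
board [[ 79.4 -13.7]] z 0.1027 head 15.13 zax [ 0. -0. -1.] 
shift mm [-28.3   6.5   0.7] turn z 0.264
[0.28642428 0.06156263 0.09868137]
[(array([187.5, 275.6]), 314.5, array([[-86. , -38.7]])), (array([176.9, 237.3]), 310.5, array([[-115.7,   34.2]])), (array([305., 218.]), 667.5, array([[132.1,  97. ]]))]
[(array([316. , 408.5]), 730.5, array([[122. ,  -2.8]])), (array([ 25.5, 436.5]), 487.0, array([[ 166.8, -115.4]])), (array([315.5, 357.1]), 957.0, array([[99. , -9.2]])), (array([ 70. , 283.5]), 4796.0, array([[  92.5, -103.9]]))]
```

View pics/t2c.png

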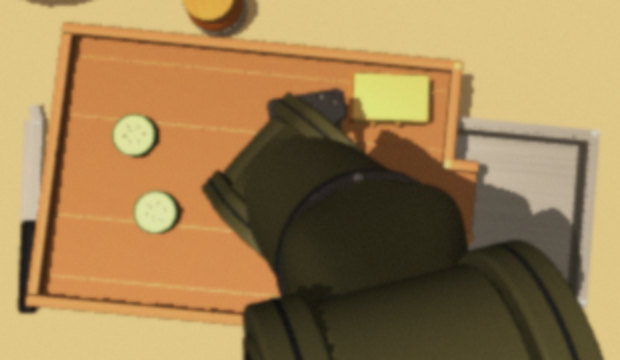

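The top view is blocked by the arm, but slices B and C and the cheese haven't moved. In the wrist view slice A sits centred between the fingers, around column 316. Next I straighten the heading.

Request:
servo_tool(
  translation=[
    [-0.008,0.0013,0],
    [-0.008,0.0013,0],
    [-0.008,0.0013,0],
    [-0.008,0.0013,0],
    [-0.008,0.0013,0],
    [-0.008,0.0013,0],
    [-0.005,0,0],
  ],
  turn=[
    [0,0,0.044],
    [0,0,0.044],
    [0,0,0.044],
    [0,0,0.044],
    [0,0,0.044],
    [0,0,0.044],
    [0,0,0],
  ],
)

```text
clock: 6.55
tool_pos: [0.4902, -0.0203, 0.1027]
eef_rot: [0.749, 0.663, -0.0, 0.0]
contact_force: [0.4, 0.1, 0.6]
opening: 0.155
finger_force: 0.1
```

```bash
cat > chk.py <<'E'
import sys
from plant import r,optics
from h import *
s=r.get_state();go(s,*map(float,sys.argv[1:5]));print(s['clock'],s['contact_force'].round(1))
for n in('top','wrist'):
  d=optics.snapshot(n);cv2.imwrite('pics/last_%s.png'%n,d['img'][...,::-1])
  print(n,[(s.tolist(),a,tob(cast(d,s,.109)).round(1).tolist()) for s,a in slices(d,amin=60) if abs(tob(cast(d,s,.109))).max()<330])
E
python3 chk.py 210 0 .102 0
```

```text
board [[130.4   1.3]] z 0.1027 head -0.06 zax [ 0. -0. -1.] 
shift mm [-79.6  -1.2   0.7] turn z -0.001
6.55 [0.4 0.1 0.6]
top [([187.5, 275.6], 316.5, [[-86.0, -38.7]]), ([176.9, 237.3], 310.5, [[-115.7, 34.2]])]
wrist [([28.0, 421.5], 457.5, [[179.5, -117.1]]), ([316.0, 408.5], 669.0, [[173.0, 0.7]]), ([315.5, 356.4], 991.5, [[148.9, 0.5]]), ([39.5, 278.5], 3614.5, [[116.3, -100.1]])]
```

Request:
servo_tool(
  translation=[
    [-0.009,-0.0006,0],
    [-0.009,-0.0006,0],
    [-0.009,0,0],
    [-0.009,0,0],
    [-0.008,0,0],
    [-0.007,0,0],
    [-0.006,0,0],
    [-0.006,0,0],
    [-0.006,0,0],
    [-0.006,0,0],
  ],
  turn=[
    [0,0,0],
    [0,0,0],
    [0,0,0],
    [0,0,0],
    [0,0,0],
    [0,0,0],
    [0,0,0],
    [0,0,0],
    [0,0,0],
    [0,0,0],
  ],
)

```text
clock: 7.9
tool_pos: [0.4799, -0.0942, 0.1027]
eef_rot: [0.749, 0.663, -0.0, 0.0]
contact_force: [-0.5, -0.5, 0.2]
opening: 0.161
finger_force: 0.0
```

```bash
python3 chk.py 210 0 .102 0
```

```text
board [[205.  -0.]] z 0.1027 head 0.0 zax [ 0. -0. -1.] 
shift mm [-5.   0.   0.7] turn z 0.0
7.9 [-0.5 -0.5  0.2]
top [([187.4, 275.5], 316.5, [[-86.2, -38.6]]), ([176.7, 237.0], 310.5, [[-116.1, 34.8]]), ([304.8, 218.4], 703.5, [[131.8, 96.2]])]
wrist [([315.5, 343.0], 388.5, [[218.1, -0.7]]), ([2.0, 143.5], 2791.5, [[143.1, -104.5]])]
```

View pics/last_wrist.png

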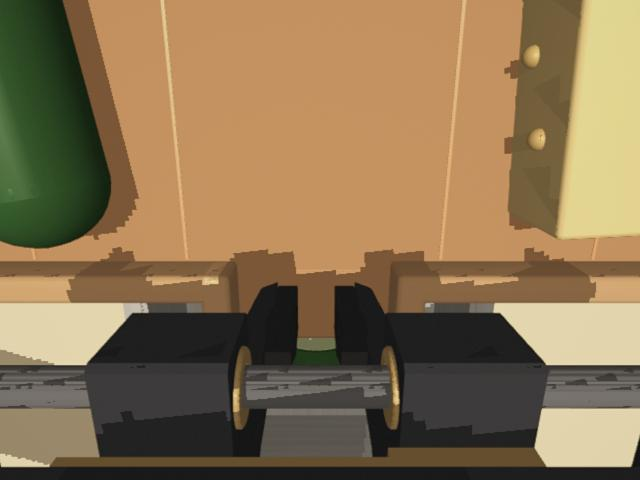

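The wrist view shows the fingers centred in the spout, with cucumber skin at (316,350) and the pan at (316,440), so the slice is tipping or already down. I'll go slightly further, back off upward, and check from the scene and top cameras.

Request:
servo_tool(
  translation=[
    [-0.006,0,0],
    [-0.004,0,0],
    [0,0,0],
    [0.01,0,-0.01],
    [0.03,0,-0.04],
    [0.04,0,-0.045],
    [0.05,0,0],
    [0.05,0,0],
    [0.05,0,0],
    [0.05,0,0],
  ],
  turn=[
    [0,0,0],
    [0,0,0],
    [0,0,0],
    [0,0,0],
    [0,0,0],
    [0,0,0],
    [0,0,0],
    [0,0,0],
    [0,0,0],
    [0,0,0],
  ],
)

```text
clock: 9.25
tool_pos: [0.5121, 0.177, 0.1985]
eef_rot: [0.748, 0.664, 0.0, -0.0]
contact_force: [0.5, -0.2, 0.2]
opening: 0.161
finger_force: 0.0
```

```bash
python3 chk.py -127 -46 .18 10;python3 -c "
from plant import optics
import cv2,numpy as np
a=optics.snapshot('scene')['img'][165:315,190:470];b=optics.snapshot('top')['img'][170:350,110:430]
a=cv2.resize(a,(560,300));b=cv2.resize(b,(526,296))
cv2.imwrite('pics/s3.png',np.vstack([a,np.pad(b,((0,0),(0,34),(0,0)))])[...,::-1])"
```

```text
board [[-68.1  -0.8]] z 0.1985 head 0.08 zax [ 0.001  0.001 -1.   ] 
shift mm [ 59.  -45.1  18.6] turn z -0.173
9.25 [ 0.5 -0.2  0.2]
top [([361.3, 273.6], 287.5, [[253.6, -2.6]]), ([304.8, 218.4], 714.5, [[131.8, 96.2]])]
wrist [([252.0, 222.5], 3501.5, [[-88.0, -40.1]]), ([378.3, 173.4], 4022.0, [[-118.0, 33.1]])]
```

View pics/s3.png

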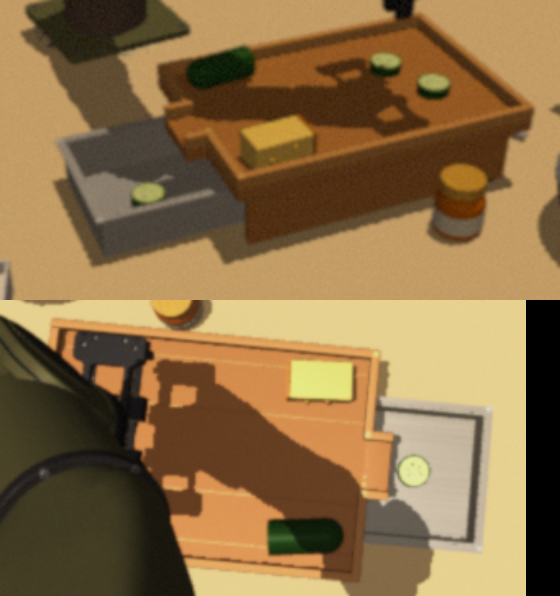

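Slice A lies in the pan: bottom panel (413,470), and upper panel (148,193). Now slice B.

Request:
servo_tool(
  translation=[
    [0.02,-0.015,0],
    [0.02,-0.015,0],
    [0.02,-0.015,0],
    [0,0,0.018],
    [0,0,0.025],
    [0,0,0.025],
    [0,0,0.015],
    [0,0,0],
  ],
  turn=[
    [0,0,0],
    [0,0,0],
    [0,0,0],
    [0,0,-0.087],
    [0,0,-0.086],
    [0,0,0],
    [0,0,0],
    [0,0,0],
  ],
)

```text
clock: 10.45
tool_pos: [0.4748, 0.238, 0.1142]
eef_rot: [0.689, 0.725, -0.001, 0.0]
contact_force: [-0.0, -0.6, 0.3]
opening: 0.159
finger_force: 0.0
```

```bash
python3 chk.py 100 -6.5 .102 10
```

```text
board [[-124.1  -45.3]] z 0.1142 head 9.86 zax [-0.001 -0.002 -1.   ] 
shift mm [-2.274e+02 -2.000e-01  1.250e+01] turn z -0.003
10.45 [-0.  -0.6  0.3]
top [([187.0, 275.6], 262.0, [[-87.0, -38.8]]), ([361.3, 273.6], 287.5, [[253.6, -2.6]]), ([176.1, 237.7], 239.0, [[-117.1, 33.3]]), ([304.8, 218.4], 698.5, [[131.8, 96.2]])]
wrist [([312.5, 408.5], 429.5, [[-73.3, -37.8]]), ([315.5, 359.2], 854.0, [[-98.1, -40.7]]), ([511.5, 333.5], 1299.5, [[-124.1, 36.8]])]
```

Request:
servo_tool(
  translation=[
    [0,0,0.012],
    [0,0,0],
    [-0.012,0,0],
    [-0.012,0,0],
    [-0.012,0,0],
    [-0.012,0,0],
    [-0.012,0,0],
    [-0.012,0,0],
    [-0.012,0,0],
    [-0.012,0,0],
  ],
  turn=[
    [0,0,0],
    [0,0,0],
    [0,0,0],
    [0,0,0],
    [0,0,0],
    [0,0,0],
    [0,0,0],
    [0,0,0],
    [0,0,0],
    [0,0,0],
  ],
)

```text
clock: 11.8
tool_pos: [0.4802, 0.1425, 0.1027]
eef_rot: [0.688, 0.725, 0.0, 0.0]
contact_force: [0.1, 0.4, -1.0]
opening: 0.161
finger_force: 0.1
```

Request:
servo_tool(
  translation=[
    [-0.012,0,0],
    [-0.012,0,0],
    [-0.012,0,0],
    [-0.012,0,0],
    [-0.012,0,0],
    [-0.012,0,0],
    [-0.012,0,0],
    [-0.012,0,0],
    [-0.012,0,0],
    [-0.012,0,0],
  ],
  turn=[
    [0,0,0],
    [0,0,0],
    [0,0,0],
    [0,0,0],
    [0,0,0],
    [0,0,0],
    [0,0,0],
    [0,0,0],
    [0,0,0],
    [0,0,0],
  ],
)

```text
clock: 13.05
tool_pos: [0.4864, 0.0226, 0.1027]
eef_rot: [0.688, 0.725, -0.0, 0.0]
contact_force: [0.0, -0.4, -0.2]
opening: 0.162
finger_force: 0.1
```

```bash
python3 chk.py 130 0 .102 0
```

```text
board [[88.3 -7.7]] z 0.1027 head 9.91 zax [ 0. -0. -1.] 
shift mm [-42.5   0.4   0.7] turn z 0.173
13.05 [ 0.  -0.4 -0.2]
top [([361.5, 273.6], 201.5, [[254.0, -2.6]]), ([176.9, 237.3], 310.5, [[-115.7, 34.2]]), ([305.0, 218.0], 545.0, [[132.1, 97.0]])]
wrist [([30.0, 437.5], 852.5, [[166.4, -115.1]]), ([316.0, 408.5], 723.5, [[131.8, -0.8]]), ([315.5, 357.1], 964.0, [[108.3, -5.0]]), ([10.0, 334.0], 806.0, [[118.4, -121.3]]), ([60.2, 284.1], 4038.5, [[94.1, -102.3]])]
```

Request:
servo_tool(
  translation=[
    [-0.009,0.0008,0],
    [-0.009,0.0008,0],
    [-0.009,0.0008,0],
    [-0.009,0.0008,0],
    [-0.009,0.0008,0],
    [-0.003,0,0],
    [0,0,0],
  ],
  turn=[
    [0,0,0.035],
    [0,0,0.035],
    [0,0,0.035],
    [0,0,0.034],
    [0,0,0.034],
    [0,0,0],
    [0,0,0],
  ],
)

```text
clock: 14.02
tool_pos: [0.4891, -0.0248, 0.1027]
eef_rot: [0.749, 0.663, -0.0, -0.0]
contact_force: [-0.2, 0.9, 1.0]
opening: 0.155
finger_force: 0.0
```

```bash
python3 chk.py 210 0 .102 0
```

```text
board [[135.    0.7]] z 0.1027 head -0.01 zax [-0. -0. -1.] 
shift mm [-75.   -0.7   0.7] turn z -0.0
14.025 [-0.2  0.9  1. ]
top [([176.9, 237.3], 310.5, [[-115.7, 34.2]]), ([305.0, 210.0], 66.5, [[130.6, 113.1]])]
wrist [([315.5, 408.5], 862.0, [[176.5, 0.2]]), ([26.0, 417.0], 264.5, [[181.0, -117.7]]), ([315.5, 358.3], 905.0, [[153.2, 0.2]]), ([39.0, 273.0], 3797.0, [[117.8, -100.3]])]
```

Request:
servo_tool(
  translation=[
    [-0.009,-0.0005,0],
    [-0.009,0,0],
    [-0.009,0,0],
    [-0.009,0,0],
    [-0.008,0,0],
    [-0.007,0,0],
    [-0.006,0,0],
    [-0.006,0,0],
    [-0.006,0,0],
    [-0.006,0,0],
  ],
  turn=[
    [0,0,0],
    [0,0,0],
    [0,0,0],
    [0,0,0],
    [0,0,0],
    [0,0,0],
    [0,0,0],
    [0,0,0],
    [0,0,0],
    [0,0,0],
  ],
)

```text
clock: 15.38
tool_pos: [0.4796, -0.0994, 0.1027]
eef_rot: [0.749, 0.663, -0.0, 0.0]
contact_force: [1.0, -0.6, 0.4]
opening: 0.162
finger_force: 0.0
```

Request:
servo_tool(
  translation=[
    [-0.005,0,0],
    [0,0,0],
    [0,0,0],
    [0.01,0,-0.01],
    [0.03,0,-0.04],
    [0.04,0,-0.045],
    [0.05,0,0],
    [0.05,0,0],
    [0.05,0,0],
    [0.05,0,0],
  ],
  turn=[
    [0,0,0],
    [0,0,0],
    [0,0,0],
    [0,0,0],
    [0,0,0],
    [0,0,0],
    [0,0,0],
    [0,0,0],
    [0,0,0],
    [0,0,0],
  ],
)

```text
clock: 16.62
tool_pos: [0.5124, 0.1769, 0.1986]
eef_rot: [0.748, 0.664, 0.0, -0.0]
contact_force: [1.1, -0.2, 0.2]
opening: 0.163
finger_force: 0.0
```

```bash
python3 chk.py -158 39.5 .18 -8;python3 -c "
from plant import optics
import cv2,numpy as np
a=optics.snapshot('scene')['img'][165:315,190:470];b=optics.snapshot('top')['img'][170:350,110:430]
a=cv2.resize(a,(560,300));b=cv2.resize(b,(526,296))
cv2.imwrite('pics/s4.png',np.vstack([a,np.pad(b,((0,0),(0,34),(0,0)))])[...,::-1])"
```

```text
board [[-68.   -0.5]] z 0.1986 head 0.08 zax [ 0.001  0.001 -1.   ] 
shift mm [89.9 40.1 18.6] turn z 0.141
16.625 [ 1.1 -0.2  0.2]
top [([359.0, 272.5], 316.0, [[248.8, -0.9]]), ([304.8, 218.4], 714.5, [[131.8, 96.2]])]
wrist [([377.7, 173.1], 4029.0, [[-118.0, 33.1]])]
```

View pics/s4.png

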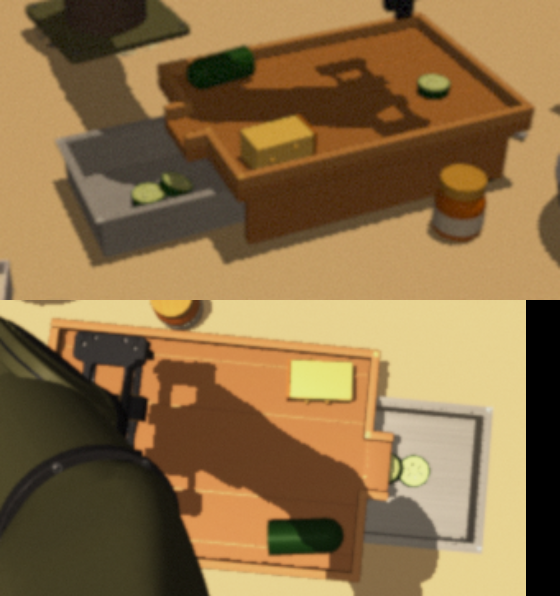

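Slice B is also in the pan, leaning beside A (bottom panel near (395,467)). Now slice C.

Request:
servo_tool(
  translation=[
    [0.03,0.013,0],
    [0.03,0.013,0],
    [0.03,0.013,0],
    [0,0,0.018],
    [0,0,0.025],
    [0,0,0.025],
    [0,0,0.01],
    [0,0,0],
  ],
  turn=[
    [0,0,0],
    [0,0,0],
    [0,0,0],
    [0,0,0.071],
    [0,0,0.07],
    [0,0,0],
    [0,0,0],
    [0,0,0],
  ],
)

```text
clock: 17.82
tool_pos: [0.5623, 0.2576, 0.1195]
eef_rot: [0.794, 0.608, -0.001, 0.0]
contact_force: [0.3, 0.5, -0.0]
opening: 0.16
finger_force: 0.0
```

```bash
python3 chk.py 100 4.5 .102 -7.7
```

```text
board [[-154.2   39.2]] z 0.1195 head -8.14 zax [-0.001 -0.001 -1.   ] 
shift mm [-256.5    1.6   17.8] turn z -0.008
17.825 [ 0.3  0.5 -0. ]
top [([359.0, 272.5], 308.0, [[248.8, -0.9]]), ([176.1, 236.9], 261.5, [[-117.3, 34.9]]), ([304.8, 218.4], 700.5, [[131.8, 96.2]])]
wrist [([315.5, 355.7], 1070.5, [[-126.1, 35.0]])]
```

Request:
servo_tool(
  translation=[
    [0,0,0.012],
    [0,0,0.005],
    [0,0,0],
    [-0.012,0,0],
    [-0.012,0,0],
    [-0.012,0,0],
    [-0.012,0,0],
    [-0.012,0,0],
    [-0.012,0,0],
    [-0.012,0,0],
  ],
  turn=[
    [0,0,0],
    [0,0,0],
    [0,0,0],
    [0,0,0],
    [0,0,0],
    [0,0,0],
    [0,0,0],
    [0,0,0],
    [0,0,0],
    [0,0,0],
  ],
)

```text
clock: 19.18
tool_pos: [0.5405, 0.1768, 0.1027]
eef_rot: [0.793, 0.609, 0.0, 0.0]
contact_force: [-0.3, 0.7, 0.0]
opening: 0.154
finger_force: 0.1
```

Request:
servo_tool(
  translation=[
    [-0.012,0,0],
    [-0.012,0,0],
    [-0.012,0,0],
    [-0.012,0,0],
    [-0.012,0,0],
    [-0.012,0,0],
    [-0.012,0,0],
    [-0.012,0,0],
    [-0.012,0,0],
    [-0.012,0,0],
  ],
  turn=[
    [0,0,0],
    [0,0,0],
    [0,0,0],
    [0,0,0],
    [0,0,0],
    [0,0,0],
    [0,0,0],
    [0,0,0],
    [0,0,0],
    [0,0,0],
  ],
)

```text
clock: 20.42
tool_pos: [0.5094, 0.0609, 0.1027]
eef_rot: [0.793, 0.609, 0.0, 0.0]
contact_force: [-0.5, -0.2, 0.1]
opening: 0.162
finger_force: 0.0
```

```bash
python3 chk.py 100 4.5 .102 -7.7
```

```text
board [[47.5 10.5]] z 0.1027 head -8.08 zax [ 0. -0. -1.] 
shift mm [-52.8   1.4   0.7] turn z -0.007
20.425 [-0.5 -0.2  0.1]
top [([361.8, 273.1], 216.5, [[254.5, -1.6]]), ([305.0, 218.0], 590.0, [[132.1, 97.0]])]
wrist [([48.0, 437.5], 2841.5, [[90.2, -108.3]]), ([315.5, 408.5], 695.5, [[91.4, 3.6]]), ([315.5, 357.1], 968.0, [[67.8, 6.9]])]
```

Request:
servo_tool(
  translation=[
    [-0.012,0,0],
    [-0.012,0,0],
    [-0.009,-0.0008,0],
    [-0.009,-0.0008,0],
    [-0.009,-0.0008,0],
    [-0.009,-0.0008,0],
    [-0.009,-0.0008,0],
    [-0.01,0,0],
    [-0.01,0,0],
    [0,0,0],
  ],
  turn=[
    [0,0,0],
    [0,0,0],
    [0,0,-0.0285],
    [0,0,-0.0285],
    [0,0,-0.028],
    [0,0,-0.028],
    [0,0,-0.028],
    [0,0,0],
    [0,0,0],
    [0,0,0],
  ],
)

```text
clock: 21.78
tool_pos: [0.4877, -0.0259, 0.1026]
eef_rot: [0.749, 0.662, -0.0, 0.0]
contact_force: [0.0, 1.0, -0.7]
opening: 0.158
finger_force: 0.0
```

```bash
python3 chk.py 210 0 .102 0
```

```text
board [[136.2  -0.6]] z 0.1026 head -0.11 zax [-0.    -0.001 -1.   ] 
shift mm [-73.8   0.7   0.7] turn z -0.002
21.775 [ 0.   1.  -0.7]
top [([305.3, 212.0], 106.5, [[131.5, 109.1]])]
wrist [([29.8, 415.9], 195.0, [[181.0, -117.3]]), ([315.0, 408.5], 1036.0, [[177.3, -1.2]]), ([315.5, 360.6], 813.5, [[155.0, -1.0]]), ([40.5, 272.0], 4076.5, [[118.0, -100.8]])]
```

Request:
servo_tool(
  translation=[
    [-0.009,0.0005,0],
    [-0.009,0,0],
    [-0.009,0,0],
    [-0.009,0,0],
    [-0.008,0,0],
    [-0.007,0,0],
    [-0.006,0,0],
    [-0.006,0,0],
    [-0.006,0,0],
    [-0.006,0,0],
  ],
  turn=[
    [0,0,0],
    [0,0,0],
    [0,0,0],
    [0,0,0],
    [0,0,0],
    [0,0,0],
    [0,0,0],
    [0,0,0],
    [0,0,0],
    [0,0,0],
  ],
)

```text
clock: 23.12
tool_pos: [0.4793, -0.0995, 0.1027]
eef_rot: [0.749, 0.663, -0.0, 0.0]
contact_force: [-0.1, -0.1, 0.4]
opening: 0.163
finger_force: 0.0
```

Request:
servo_tool(
  translation=[
    [-0.005,0,0],
    [0,0,0],
    [0,0,0],
    [0.01,0,-0.01],
    [0.03,0,-0.04],
    [0.04,0,-0.045],
    [0.05,0,-0.02],
    [0.05,0,-0.02],
    [0.05,0,0],
    [0,0,0],
  ],
  turn=[
    [0,0,0],
    [0,0,0],
    [0,0,0],
    [0,0,0],
    [0,0,0],
    [0,0,0],
    [0,0,0],
    [0,0,0],
    [0,0,0],
    [0,0,0],
  ],
)

```text
clock: 24.38
tool_pos: [0.5061, 0.131, 0.2392]
eef_rot: [0.745, 0.667, 0.002, -0.001]
contact_force: [-0.3, -0.4, -0.8]
opening: 0.162
finger_force: 0.0
```

```bash
python3 chk.py -158 39.5 .18 -8;python3 -c "
from plant import optics
import cv2,numpy as np
a=optics.snapshot('scene')['img'][165:315,190:470];b=optics.snapshot('top')['img'][170:350,110:430]
a=cv2.resize(a,(560,300));b=cv2.resize(b,(526,296))
cv2.imwrite('pics/s5.png',np.vstack([a,np.pad(b,((0,0),(0,34),(0,0)))])[...,::-1])"
```

```text
board [[-21.7  -1.3]] z 0.2392 head 0.53 zax [ 0.002  0.005 -1.   ] 
shift mm [135.7  41.9  60. ] turn z 0.149
24.375 [-0.3 -0.4 -0.8]
top [([361.0, 272.1], 300.0, [[252.7, 0.3]]), ([304.8, 218.4], 715.5, [[131.8, 96.2]])]
wrist []
```

View pics/s5.png

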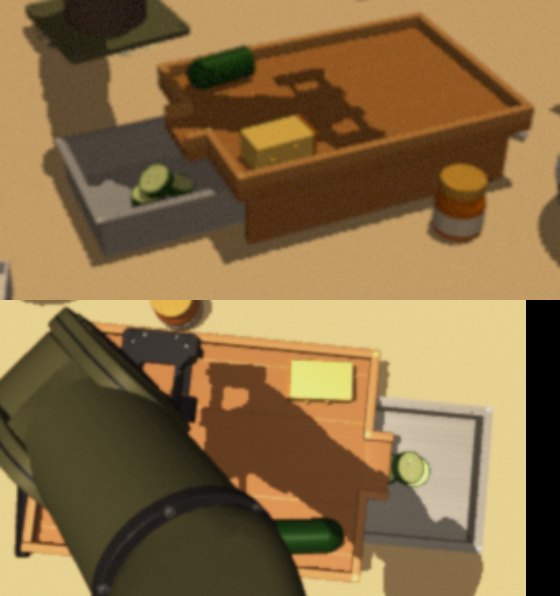

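All three slices are piled inside the pan (upper panel near (158,185), bottom panel (408,468)). The board is empty, and the cheese and cucumber are in place. I'll let everything settle, then hand in.

Request:
servo_tool(
  translation=[
    [0,0,-0.02],
    [0,0,0],
    [0,0,0],
    [0,0,0],
    [0,0,0],
    [0,0,0],
    [0,0,0],
    [0,0,0],
  ],
  turn=[
    [0,0,0],
    [0,0,0],
    [0,0,0],
    [0,0,0],
    [0,0,0],
    [0,0,0],
    [0,0,0],
    [0,0,0],
  ],
)

```text
clock: 25.58
tool_pos: [0.5065, 0.1243, 0.2577]
eef_rot: [0.749, 0.663, 0.0, 0.0]
contact_force: [0.5, -0.7, 0.3]
opening: 0.159
finger_force: 0.0
```

```bash
python3 chk.py 0 0 .2 0; python3 -c "
from plant import r
print(r.finish_job())"
```

```text
board [[-15.1  -0.1]] z 0.2577 head 0.0 zax [ 0. -0. -1.] 
shift mm [-15.1   0.   57.7] turn z 0.0
25.575 [ 0.5 -0.7  0.3]
top [([361.0, 272.1], 299.0, [[252.7, 0.3]]), ([304.8, 218.4], 718.5, [[131.8, 96.2]])]
wrist []
the job is handed in; nothing more can be done
None
```

I swept the three slices out through the spout one at a time and all are in the pan; the cheese and cucumber were not moved, the hand is clear, and I handed the job in at about 26 s (no verdict was returned).

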